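# Gauge a drilled-out dowel bore in a door stile and fit the dowel that suits

### The job

The old dowel has been drilled out of this door stile and nobody knows how deep: slide the depth gauge's rod down the empty bore until it bottoms, with the brass stock down on the stile's edge, pressing only gently, and read the depth off the gauge. Stand the gauge back upright in its hole in the drill block with the stock down on the block, then put into the bore, fully home, whichever dowel from the rack will leave between 35 and 50 mm standing out of the stile. Leave the other dowels in the rack and everything else on the bench alone.

Things in the scene. Friction and masses are not known exactly. Their poses are not given: they have to be found in the camera images.
- stile: Pale wooden door stile, 500 long x 44 thick x 95 high, standing on edge and held fixed in two dark slotted blocks (110 wide, 68 high, at 200 either side of the middle). Origin: centre of its underside, on the bench; x along its length, z up. Its flat top edge is at z = 95. One dowel (16 dia.) is already glued in at x = +30 and stands 42 out of the edge: leave it.
- bore_mouth (a point): Centre of the mouth of the empty blind bore in the stile's top edge, at stile x = -60, y = 0, z = 95; vertical, 18 dia. with a 1.5 chamfer. Its depth is unknown: anything from 28 to 62. Its flat wooden bottom (bore_floor_c0, whose own centre lies 30 below its surface) is not among the poses given.
- stand: Fixed wooden drill block, 120 (x) x 90 (y) x 85 high, with five drill bits fixed in a row at y = +34 standing up to 38 out of its top. Origin: centre of its underside.
- stand_hole (a point): Centre of the mouth of the gauge's hole in the drill block's top (z = 85), at block x = 0, y = -15; 13 dia., 77 deep.
- gauge: The depth gauge's brass stock: a bar 90 (x) x 24 (y) x 18 high, through whose middle the rod slides. Origin: centre of its flat underside; z up along the rod. Stock 140 g, rod with knob 70 g. It starts standing on the drill block with the rod's end in the hole.
- gauge_rod (a joint): How far (m) the gauge's 8 dia. steel rod projects below the stock's underside (0 flush, at most 0.072; starts at 0.008 to 0.020): the bore's depth when stock and rod are both down. The rod slides stiffly (about 4 N) and stays where left, so only a clear further rise in force is the bottom. Rod and knob are 140 over all: 122 mm less this value is exposed above the stock.
- gauge_tip (a point): Lower end of the gauge rod, on its axis.
- gauge_knob (a point): Grip point on the red knob at the rod's upper end, on its axis, 119 above the tip: a barrel 20 dia. x 44 high that reaches 21 above this point and 23 below it, where it ends in a finger flange 32 dia. x 4 thick. Lifted by the knob, the stock hangs on the rod by friction.
- rack: Fixed plywood dowel rack, 175 (x) x 60 (y) x 45 high, with three holes (18 dia., 25 deep) at x = -57, 0, +57, y = 0. Origin: centre of its underside.
- dowel70: Loose wooden dowel, 16 dia., 70 long, 17 g, chamfered, standing upright 25 deep in a hole of the rack (which hole varies). Origin: centre of its foot; z up along it.
- dowel70_top (a point): Centre of that dowel's top end, 70 above its foot.
- dowel85: Loose wooden dowel, 16 dia., 85 long, 21 g, chamfered, standing upright 25 deep in a hole of the rack (which hole varies). Origin: centre of its foot; z up along it.
- dowel85_top (a point): Centre of that dowel's top end, 85 above its foot.
- dowel100: Loose wooden dowel, 16 dia., 100 long, 25 g, chamfered, standing upright 25 deep in a hole of the rack (which hole varies). Origin: centre of its foot; z up along it.
- dowel100_top (a point): Centre of that dowel's top end, 100 above its foot.
- glue: White glue bottle, 60 dia. x 170; a bystander, leave it alone. Origin: at its underside.
- wax_tin: Flat round tin, 96 dia. x 42; a bystander, leave it alone. Origin: at its underside.
- mallet: Wooden mallet lying down, head 155 x 88 x 62; a bystander, leave it alone. Origin: at its underside.
- sanding_block: Cork sanding block, 112 x 67 x 34; a bystander, leave it alone. Origin: at its underside.
- try_square: Try square lying flat, blade 150, stock 115; a bystander, leave it alone. Origin: at its underside.
- screwdriver: Screwdriver lying on the bench, about 200 long; a bystander, leave it alone. Origin: at its underside.
There are look-alikes about, which are no part of the job. Leave any orange look-alike of the dowel100 alone.

How it is judged:
On the way:
1. the gauge rod stands on the bottom of the bore (within 1.5 mm) with the stock down on the stile's edge (within 2.5 mm), for 0.2 s (distance between gauge_tip and bore_floor_c0 below 0.0315 m and horizontal distance between gauge_tip and bore_mouth below 0.009 m and z of gauge in the frame of stile below 0.0975 m and angle between gauge's own z axis and vertical below 0.1 rad), for 0.2 s.
At the end, for the whole second after the job is handed in: One dowel stands at rest on the bottom of the bore (within 2.5 mm), 35 to 50 mm (+-2) of it out of the stile; the other two are in their own rack holes (moved under 12 mm); the gauge stands upright and still in its hole in the drill block, stock within 4 mm of the block's top (((distance between dowel70 and bore_floor_c0 below 0.0325 m and horizontal distance between dowel70 and bore_mouth below 0.005 m and angle between dowel70's own z axis and vertical below 0.2 rad and z of dowel70_top in the frame of stile between 0.128 and 0.147 m and linear speed of dowel70 below 0.02 m/s and distance of each of dowel85, dowel100 from where it was at the start of the episode below 0.012 m) or (distance between dowel85 and bore_floor_c0 below 0.0325 m and horizontal distance between dowel85 and bore_mouth below 0.005 m and angle between dowel85's own z axis and vertical below 0.2 rad and z of dowel85_top in the frame of stile between 0.128 and 0.147 m and linear speed of dowel85 below 0.02 m/s and distance of each of dowel70, dowel100 from where it was at the start of the episode below 0.012 m) or (distance between dowel100 and bore_floor_c0 below 0.0325 m and horizontal distance between dowel100 and bore_mouth below 0.005 m and angle between dowel100's own z axis and vertical below 0.2 rad and z of dowel100_top in the frame of stile between 0.128 and 0.147 m and linear speed of dowel100 below 0.02 m/s and distance of each of dowel70, dowel85 from where it was at the start of the episode below 0.012 m)) and horizontal distance between gauge and stand_hole below 0.008 m and z of gauge in the frame of stand below 0.089 m and angle between gauge's own z axis and vertical below 0.1 rad and linear speed of gauge below 0.02 m/s); the robot touches nothing.
It fails at once if the gauge is pressed harder than 40 N on the bottom of the bore or on the stile (contact force between gauge and bore_floor_c0 above 40 N or contact force between gauge and stile above 40 N).
It fails at once if a bystander on the bench (glue bottle, wax tin, mallet, sanding block, try square, screwdriver) is moved more than 30 mm (distance of any of glue, wax_tin, mallet, sanding_block, try_square, screwdriver from where it was at the start of the episode above 0.03 m).
It also fails if it takes over 72 s, if anything falls off the work surface, if the arm or the gripper's body presses on something with over 40 N, if the wrist force passes 120 N, or if a joint passes its speed limit or range.

### The arm

A 6-joint arm with a two-finger parallel gripper is mounted at the origin on the work surface. World frame = base frame: x ahead of the robot, y to its left, z up, the work surface at z = 0. Lengths are in m, angles in rad, forces in N, time in s.
With the tool pointing down it reaches from about 0.3 to 1 m from the base axis. Payload 5.1 kg.
Tool frame: the origin (TCP) lies between the finger pads; the fingertips stand env.tip_reach ahead of it and the grasp point (between the pads) lies 8 mm behind it (env.tip_reach is the distance from the TCP to the fingertips, in m); z points along the fingers, y is the line along which they close (so a half turn about z gives the same grasp; the last joint's range is limited). The gripper opens to 95 mm and grips with 3 to 60 N. Pads are 20 mm wide; open, the fingers measure 119 mm over their backs; the gripper's body (75 mm by 180 mm) begins 59 mm behind the grasp point.
Start: joints at [-1.386, 0.124, 1.65, -0, 1.367, -0.083], TCP at [0.172, -0.627, 0.226] pointing down, gripper open.
Joint ranges: [-2.61, 2.61], [-1.02, 2.33], [0.03, 2.71], [-1.35, 4.49], [0.32, 2.68], [-2.91, 2.91]. Speed limits (rad/s): [2.57, 2.57, 3.14, 3.14, 3.14, 3.14].

### API

Orientations are given as [roll, pitch, yaw] about the fixed x, y, z axes, in that order (R = Rz(yaw) Ry(pitch) Rx(roll)).
In Python, from cell import telemetry, optics, env gives the robot as it stands.
- The arm moves only by the shell command python3 -m creep 'ROWS' [FORCE]. ROWS is JSON, a list of rows, each a list of 7 numbers: the shift along the tool's x, y, z in mm, then the turn, a rotation vector about the tool's x, y, z in degrees, then the finger opening in mm, from 0 to 95.1. A call has 1 to 12 rows; each row is the pose to reach, as a shift and turn from the pose commanded when the call began, along the tool's axes at that moment; what a row does not reach only later rows make up. A row lasts 1/8 s, in which the tool goes at most 62.5 mm and 10.7 degrees, less where a joint would pass 70% of its speed; a pose out of reach is approached as far as the arm can. A call with a gripper value outside its range is refused whole. The fingers move at their own pace and stop on an object; FORCE is the grip in N (left out, the last holds). Time passes only in rows, so rows that repeat a pose let the fingers close. It gives the time, the measured TCP pose, the force, the opening and the grip force at its end, in the units of the state.
- telemetry.get_obs(): the state, without advancing time (a new reading comes with each control period).
- optics.snapshot(name): name is "scene" or "top"; returns the picture (420x560x3 uint8, blue, green, red); there is no depth.
- optics.calibration(name): a dict with "intrinsics" (3x3 intrinsics, pixels), "k1" (the pictures are not rectified: a ray, as slopes to the right and down, at radius r is drawn at 1 + k1 r^2 times it, then the intrinsics apply), "R" (3x3) and "t" (3): a world point X has camera coordinates R X + t. Camera axes: x right, y down, z forward; pixel columns grow to the right and rows downward; lengths in m; the calibration is good to about 2 mm. A picture is of the moment at which its call begins. calibration takes no time and is no camera call.
- env.hand_in(): hands the job in; it is judged then, once.
The state is a dict: "clock": time; "joints": joint angles; "dq": joint speeds; "effort": joint torques, N m; "tcp_pos": TCP position; "ee_rot": TCP orientation; "wrist_force": force on the tool from outside, world axes, zero at the start; "moment": the same for the moment, N m; "finger_gap": finger opening in m; "gripper_force": force on a finger pad.
Only numpy, scipy, OpenCV 4.12 (cv2) and the standard library are available. Lean on these libraries where they do the work, as an engineer would, in place of code of your own. Each camera call takes 0.05 s, during which the arm holds its last target. There are 200 camera calls.

## Working session

There is one attempt and no reset: what is moved stays moved. The work goes in short steps, Python scripts to look and compute and a shell command to move; the robot and the scene stay as the last step left them, time stands still between calls to the robot, and variables do not carry over. Pictures are saved under pics/ and viewed, at most 10 in all, crops included, and the job is handed in when it is done.

```bash
mkdir -p pics; ls
cat > h.py <<'E'
import numpy as np, cv2
from cell import telemetry, optics, env
from scipy.spatial.transform import Rotation as Ro
def ray(n,px):
    c=optics.calibration(n);K=np.array(c['intrinsics']);R=np.array(c['R']);t=np.array(c['t'])
    d=np.linalg.inv(K)@[px[0],px[1],1.];r=np.hypot(d[0],d[1]);u=r
    for _ in range(30): u=r/(1+c['k1']*u*u)
    d[:2]*=u/r if r>0 else 1
    return -R.T@t, R.T@d
def onz(n,px,z):
    o,d=ray(n,px);return o+d*(z-o[2])/d[2]
def proj(n,X):
    c=optics.calibration(n);p=np.array(c['R'])@X+np.array(c['t']);s=p[:2]/p[2];s=s*(1+c['k1']*(s@s));K=np.array(c['intrinsics']);return (K@[*s,1])[:2]
def two(p1,p2):
    (o,d),(q,e)=ray('scene',p1),ray('top',p2)
    A=np.c_[d,-e];s=np.linalg.lstsq(A,q-o,rcond=None)[0]
    a,b=o+d*s[0],q+e*s[1];return (a+b)/2,np.linalg.norm(a-b)
E
python3 - <<'E'
from h import *
for n in('scene','top'):
    im=optics.snapshot(n);cv2.imwrite(f'pics/{n}0.png',im)
    c=optics.calibration(n);print(n,-np.array(c['R']).T@c['t'],np.round(c['R'],3).tolist(),c['intrinsics'])
o=telemetry.get_obs();print(o,env.tip_reach)
E
```

```text
pics
scene [ 1.07240691 -0.79764809  0.96244606] [[0.865, 0.501, -0.018], [0.317, -0.574, -0.755], [-0.389, 0.648, -0.655]] [[440.57485726   0.         269.20482686]
 [  0.         440.57485726 207.83094527]
 [  0.           0.           1.        ]]
top [0.19284943 0.00349745 1.90648971] [[0.061, -0.998, 0.003], [-0.975, -0.06, -0.216], [0.215, 0.011, -0.976]] [[533.69939717   0.         287.453172  ]
 [  0.         533.69939717 204.24166639]
 [  0.           0.           1.        ]]
{'clock': 0.1, 'joints': array([-1.38560369e+00,  1.24446405e-01,  1.65148920e+00, -5.41276218e-06,
        1.36747552e+00, -8.25611215e-02]), 'dq': array([-0.00166774, -0.00168801, -0.00344299,  0.00101969, -0.00070412,
       -0.00107917]), 'effort': array([ 8.16888019e-05, -4.18880904e+01, -3.61095285e+01,  7.76469195e-02,
        4.62030794e-02, -7.99721693e-05]), 'tcp_pos': array([ 0.17186414, -0.62631405,  0.22453423]), 'ee_rot': array([-3.13977994e+00, -1.44682908e-04,  2.67754728e-01]), 'wrist_force': array([ 0.52405945, -0.9422982 , -0.29561141]), 'moment': array([0.01587456, 0.00390927, 0.00838303]), 'gripper_force': 0.0, 'finger_gap': 0.09529825095838929} 0.011
```

View pics/scene0.png

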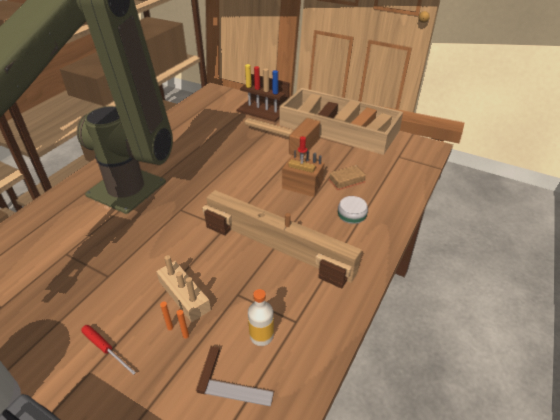

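View pics/top0.png

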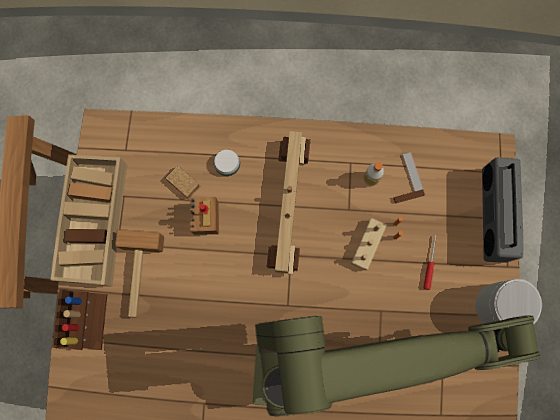

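The scene shows the drill block and red-knobbed gauge at (303,165) scene and (204,212) top. The stile's bore is at about (287,216) top and its fixed dowel at (290,189) top. The rack is at (183,285) scene and (369,243) top. Two orange look-alike dowels stand next to the rack, at (167,316) and (183,323) scene. I'll enlarge these areas in one composite.

Run:
```python
from h import *
s=cv2.imread('pics/scene0.png');t=cv2.imread('pics/top0.png')
def cr(im,x,y,w=80,h=60):
    c=cv2.resize(im[y:y+h,x:x+w],(400,300),interpolation=cv2.INTER_CUBIC)
    for k in range(0,w,10): cv2.line(c,(k*400//w,0),(k*400//w,4),(255,255,0),1);
    for k in range(0,h,10): cv2.line(c,(0,k*300//h),(4,k*300//h),(255,255,0),1)
    return c
a=np.vstack([np.hstack([cr(s,270,135),cr(s,150,250,)]),np.hstack([cr(t,170,185),cr(t,340,210)])])
cv2.imwrite('pics/crop1.png',a)
for nm,im in(('scene',s),('top',t)):
    hsv=cv2.cvtColor(im,cv2.COLOR_BGR2HSV)
    m=cv2.inRange(hsv,(0,200,120),(4,255,255))|cv2.inRange(hsv,(174,200,120),(180,255,255))
    n,l,st,ce=cv2.connectedComponentsWithStats(m)
    print(nm,[(st[i].tolist(),ce[i].round(1).tolist()) for i in range(1,n) if st[i,4]>15])
```

```text
scene []
top []
```

View pics/crop1.png

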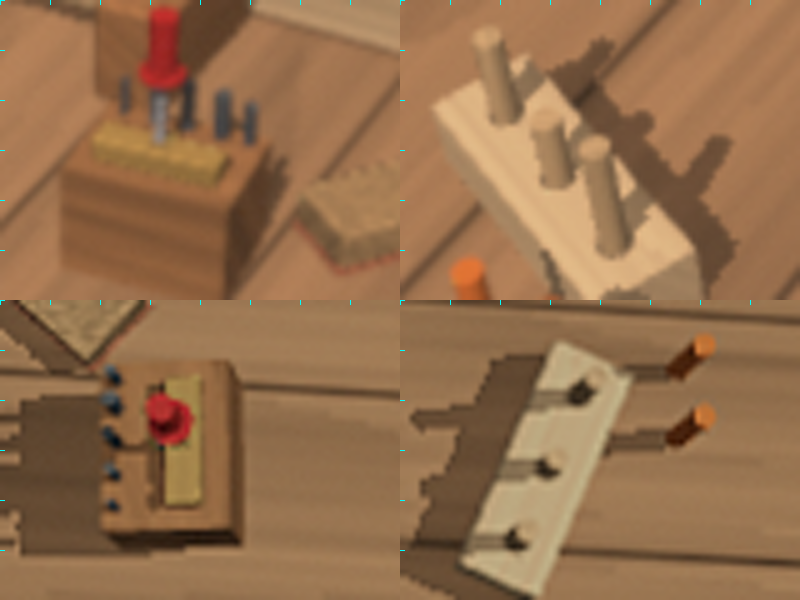

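Scene-crop dowel tops: left (167.6,257), middle (179.4,273), right (188.8,279). Their visible lengths are about 90, 70 and 105 crop px, so left is probably dowel85, middle dowel70 and right dowel100. The orange pair outside the rack are the look-alikes and stay put. Next I triangulate.

Run:
```python
from h import *
s=cv2.imread('pics/scene0.png');t=cv2.imread('pics/top0.png')
def cr(im,x,y,w=80,h=60):
    return cv2.resize(im[y:y+h,x:x+w],(400,300),interpolation=cv2.INTER_CUBIC)
cv2.imwrite('pics/crop2.png',np.hstack([cr(t,250,180),cr(s,260,200)]))
for nm,a,b in(('rackL',(167.6,257),(365,256.6)),('rackM',(179.4,273),(370.4,243)),('rackR',(188.8,279),(379,225.4)),('knobtop',(303,137.5),(202.5,206))):
    X,e=two(a,b);print(nm,X.round(4),round(e,4))
print('bore',onz('top',(287,216),.095),'fix',onz('top',(290,189),.137))
# brass stock, red
for nm,im,roi in(('scene',s,(270,135,60,50)),('top',t,(190,190,40,50))):
    x,y,w,h=roi;hs=cv2.cvtColor(im[y:y+h,x:x+w],cv2.COLOR_BGR2HSV)
    for k,m in(('red',(cv2.inRange(hs,(0,190,100),(6,255,255))|cv2.inRange(hs,(170,150,100),(180,255,255)))),('brass',cv2.inRange(hs,(18,110,90),(32,255,255)))):
        p=cv2.findNonZero(m)
        if p is None: print(nm,k,None);continue
        r=cv2.minAreaRect(p);print(nm,k,len(p),np.round(np.array(r[0])+[x,y],1),np.round(r[1],1),r[2],(cv2.boxPoints(r)+[x,y]).round(1).tolist(), p.reshape(-1,2).mean(0)+[x,y])
        if nm=='top' and k=='brass':
            B=[onz('top',q,.103) for q in cv2.boxPoints(r)+np.array([x,y])];print(np.round(B,4).tolist(),np.mean(B,0))
```

```text
rackL [ 0.425  -0.2512  0.1025] 0.0011
rackM [ 0.476  -0.2701  0.0858] 0.0028
rackR [ 0.5325 -0.2936  0.1196] 0.0007
knobtop [0.5456 0.2999 0.2065] 0.002
bore [0.55068729 0.022416   0.095     ] fix [0.63687993 0.01750518 0.137     ]
scene red 82 [302. 144.] [ 8. 14.] -0.0 [[298.0, 151.0], [298.0, 137.0], [306.0, 137.0], [306.0, 151.0]] [302.08536585 144.68292683]
scene brass 11 [303.  164.8] [19.9  5.9] 21.801406860351562 [[292.7, 163.9], [294.9, 158.3], [313.3, 165.7], [311.1, 171.2]] [304.09090909 165.90909091]
top red 40 [203.5 208. ] [8. 7.] 90.0 [[200.0, 204.0], [207.0, 204.0], [207.0, 212.0], [200.0, 212.0]] [203.8 208.4]
top brass 127 [206.5 212.5] [ 7. 25.] 0.0 [[203.0, 225.0], [203.0, 200.0], [210.0, 200.0], [210.0, 225.0]] [206.45669291 214.50393701]
[[0.4995, 0.3093, 0.103], [0.5876, 0.3176, 0.103], [0.5891, 0.2931, 0.103], [0.5011, 0.285, 0.103]] [0.54432216 0.3012789  0.103     ]
```

View pics/crop2.png

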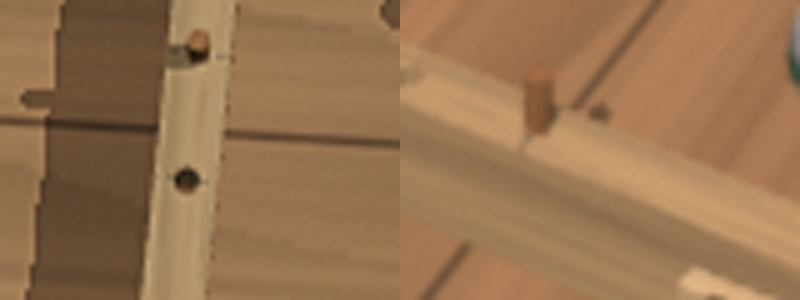

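Triangulated tops: left at z 0.103 is dowel85, middle 0.086 is dowel70, right 0.120 is dowel100. The stile crop shows the bore at (287.2,216) top. Now to the gauge.

```bash
cat >> h.py <<'E'
def go(X,yaw=None):
    o=telemetry.get_obs();R=Ro.from_euler('xyz',o['ee_rot'])
    d=R.inv().apply(np.array(X)-o['tcp_pos'])*1000
    v=np.zeros(3)
    if yaw is not None: v=np.degrees((R.inv()*Ro.from_euler('xyz',[np.pi,0,yaw])).as_rotvec())
    print('row',d.round(1),v.round(1))
def st():
    o=telemetry.get_obs();print(round(o['clock'],2),o['tcp_pos'].round(4),o['ee_rot'].round(3),'F',o['wrist_force'].round(1),'gap',round(o['finger_gap']*1000,1),'g',round(o['gripper_force'],1))
E
python3 - <<'E'
from h import *
st()
print(proj('scene',np.array([.5507,.0224,.095])))
go([.172,-.627,.36],0); go([.45,-.25,.36],0); go([.5455,.3,.32],0)
E
```

```text
0.1 [ 0.1719 -0.6263  0.2245] [-3.14  -0.     0.268] F [ 0.5 -0.9 -0.3] gap 95.3 g 0.0
[260.68832332 214.48356896]
row [  -0.     0.5 -135.5] [-0.1  0.  15.3]
row [ 367.8 -289.6 -134.9] [-0.1  0.  15.3]
row [ 605.4 -794.6  -93.9] [-0.1  0.  15.3]
```

```bash
python3 -m creep '[[0,0,-60,0,0,0,60],[0,0,-120,0,0,8,60],[0,0,-135,0,0,15.3,60],[50,-40,-135,0,0,15.3,60],[100,-80,-135,0,0,15.3,60],[150,-118,-135,0,0,15.3,60],[200,-157,-135,0,0,15.3,60],[250,-197,-135,0,0,15.3,60],[300,-236,-135,0,0,15.3,60],[368,-290,-135,0,0,15.3,60],[368,-290,-135,0,0,15.3,60]]'; python3 -c "
from h import *
st();go([.5455,.3,.36],0)"
```

```text
clock: 1.48
tcp_pos: [0.4512, -0.2472, 0.3603]
ee_rot: [-3.141, 0.0, 0.004]
wrist_force: [0.5, -0.5, 0.5]
finger_gap: 0.06
gripper_force: 0.0
1.48 [ 0.4512 -0.2472  0.3603] [-3.141  0.     0.004] F [ 0.5 -0.5  0.5] gap 60.0 g 0.0
row [  96.3 -546.8    0.6] [-0.   0.   0.2]
```

```bash
python3 -m creep '[[10,-60,0,0,0,0,60],[20,-120,0,0,0,0,60],[30,-180,0,0,0,0,60],[41,-240,0,0,0,0,60],[52,-300,0,0,0,0,60],[63,-360,0,0,0,0,60],[74,-420,0,0,0,0,60],[85,-480,0,0,0,0,60],[96,-535,0,0,0,0,60],[96.3,-546.8,0,0,0,0,60],[96.3,-546.8,40,0,0,0,60],[96.3,-546.8,60,0,0,0,60]]'
python3 - <<'E'
from h import *
st();go([.5455,.3,.18],0)
a=optics.snapshot('scene');b=optics.snapshot('top')
cr=lambda im,x,y,w=80,h=60:cv2.resize(im[y:y+h,x:x+w],(400,300),interpolation=cv2.INTER_CUBIC)
cv2.imwrite('pics/c3.png',np.hstack([cr(a,265,105),cr(b,165,175)]))
E
```

```text
clock: 2.98
tcp_pos: [0.5451, 0.2961, 0.2978]
ee_rot: [3.14, 0.003, 0.0]
wrist_force: [-0.2, 0.2, -0.4]
finger_gap: 0.0603
gripper_force: 0.0
2.98 [0.5451 0.2961 0.2978] [3.14e+00 3.00e-03 0.00e+00] F [-0.2  0.2 -0.4] gap 60.3 g 0.0
row [  0.8  -4.1 117.8] [0.1 0.2 0. ]
```

View pics/c3.png

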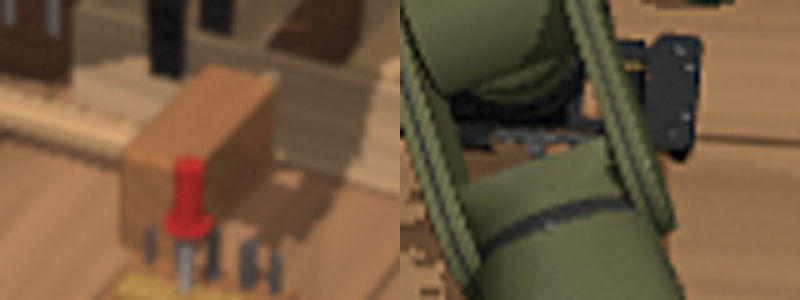

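```bash
python3 -m creep '[[0.5,0,40,0,0,0,60],[0.5,0,80,0,0,0,60],[0.5,0,108,0,0,0,60],[0.5,0,114,0,0,0,60],[0.5,0,114,0,0,0,60],[0.5,0,114,0,0,0,10],[0.5,0,114,0,0,0,10],[0.5,0,114,0,0,0,10],[0.5,0,114,0,0,0,10],[0.5,0,114,0,0,0,10]]' 25; python3 -c "
from h import *
st()"
```

```text
clock: 4.32
tcp_pos: [0.5465, 0.298, 0.187]
ee_rot: [-3.139, -0.0, 0.0]
wrist_force: [-1.2, 3.8, -0.6]
finger_gap: 0.0196
gripper_force: 25.0
4.33 [0.5465 0.298  0.187 ] [-3.139 -0.     0.   ] F [-1.2  3.8 -0.6] gap 19.6 g 25.0
```

```bash
python3 -m creep '[[0,0,-10,0,0,0,10],[0,0,-50,0,0,0,10],[0,0,-95,0,0,0,10],[0,0,-95,0,0,0,10],[1,45,-95,0,0,0,10],[2,95,-95,0,0,0,10],[3,145,-95,0,0,0,10],[4,195,-95,0,0,0,10],[4.5,245,-95,0,0,0,10],[4.5,270,-95,0,0,0,10],[4.5,276.5,-95,0,0,0,10],[4.5,276.5,-95,0,0,0,10]]'
python3 - <<'E'
from h import *
st();go([.551,.0220,.2])
a=optics.snapshot('scene');b=optics.snapshot('top')
cr=lambda im,x,y,w=80,h=90:cv2.resize(im[y:y+h,x:x+w],(400,450),interpolation=cv2.INTER_CUBIC)
cv2.imwrite('pics/c4.png',np.hstack([cr(a,225,140),cr(b,250,160)]))
E
```

```text
clock: 5.82
tcp_pos: [0.5508, 0.0208, 0.2807]
ee_rot: [-3.141, 0.002, 0.0]
wrist_force: [0.5, 0.1, -1.3]
finger_gap: 0.0195
gripper_force: 25.0
5.83 [0.5508 0.0208 0.2807] [-3.141e+00  2.000e-03  0.000e+00] F [ 0.5  0.1 -1.3] gap 19.5 g 25.0
row [ 0.4 -1.2 80.7] [0. 0. 0.]
```

View pics/c4.png

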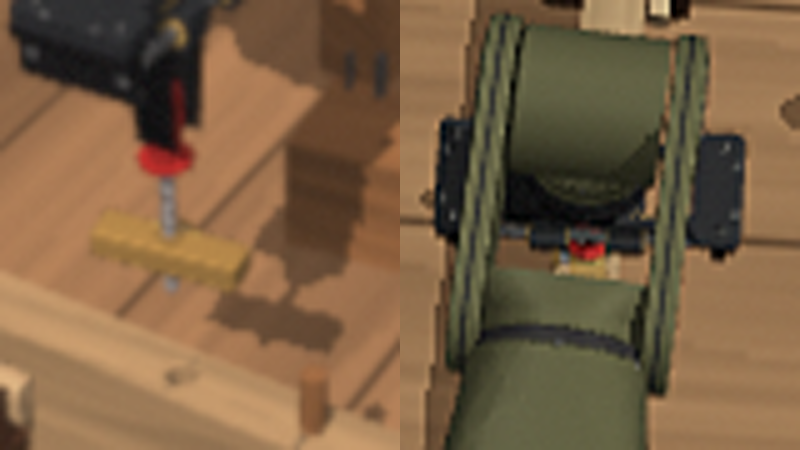

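The scene crop shows the gauge hanging upright: tip at (259.4,197.6), bore mouth at about (261,215). I'll check the rod axis against the bore.

Run:
```python
from h import *
for z in(.155,.16,.165): print(onz('scene',(259.4,197.6),z))
print(onz('scene',(261,215.2),.095))
# vertical line under TCP in scene, at different z
for z in (.095,.16,.19,.26): print(z,proj('scene',np.array([.5508,.0215,z])))
```

```text
[0.54608208 0.02643033 0.155     ]
[0.54934128 0.02132733 0.16      ]
[0.55260047 0.01622434 0.165     ]
[0.55313554 0.02012338 0.095     ]
0.095 [260.56091098 214.67216536]
0.16 [259.86827924 197.72331206]
0.19 [259.53314887 189.50940707]
0.26 [258.71023246 169.30330528]
```

```bash
python3 -m creep '[[0.5,-0.7,20,0,0,0,10],[0.5,-0.7,40,0,0,0,10],[0.5,-0.7,55,0,0,0,10],[0.5,-0.7,62,0,0,0,10],[0.5,-0.7,67,0,0,0,10],[0.5,-0.7,71,0,0,0,10],[0.5,-0.7,75,0,0,0,10],[0.5,-0.7,77,0,0,0,10],[0.5,-0.7,77,0,0,0,10]]'; python3 -m creep '[[0,0,2,0,0,0,10],[0,0,4,0,0,0,10],[0,0,4,0,0,0,10]]'; python3 -m creep '[[0,0,2,0,0,0,10],[0,0,4,0,0,0,10],[0,0,4,0,0,0,10]]'
```

```text
clock: 7.05
tcp_pos: [0.5517, 0.0213, 0.2046]
ee_rot: [-3.142, 0.0, 0.001]
wrist_force: [0.1, -0.5, -2.1]
finger_gap: 0.0197
gripper_force: 25.0
clock: 7.42
tcp_pos: [0.5515, 0.0213, 0.2004]
ee_rot: [-3.142, 0.0, 0.001]
wrist_force: [-0.7, -0.5, -2.9]
finger_gap: 0.0196
gripper_force: 25.0
clock: 7.8
tcp_pos: [0.5517, 0.0213, 0.1967]
ee_rot: [3.142, -0.0, 0.001]
wrist_force: [-0.2, -0.6, -1.2]
finger_gap: 0.0199
gripper_force: 25.0
```

```bash
cat > ok.py <<'E'
from h import *
import sys
st();sys.exit(int(telemetry.get_obs()['wrist_force'][2]>8))
E
S='[[0,0,1.5,0,0,0,10],[0,0,2,0,0,0,10],[0,0,2,0,0,0,10]]' ; true
python3 -m creep '[[0,0,1,0,0,0,10],[0,0,2,0,0,0,10],[0,0,2,0,0,0,10]]' >/dev/null && python3 ok.py && python3 -m creep '[[0,0,1,0,0,0,10],[0,0,2,0,0,0,10],[0,0,2,0,0,0,10]]' >/dev/null && python3 ok.py && python3 -m creep '[[0,0,1,0,0,0,10],[0,0,2,0,0,0,10],[0,0,2,0,0,0,10]]' >/dev/null && python3 ok.py && python3 -m creep '[[0,0,1,0,0,0,10],[0,0,2,0,0,0,10],[0,0,2,0,0,0,10]]' >/dev/null && python3 ok.py
```

```text
8.18 [0.5518 0.0213 0.1951] [ 3.142e+00 -0.000e+00  1.000e-03] F [-2.2  0.9  2.7] gap 19.8 g 25.0
8.55 [0.5517 0.0213 0.1925] [-3.142e+00 -0.000e+00  1.000e-03] F [-2.2  0.6  1.8] gap 19.4 g 25.0
8.93 [0.5517 0.0213 0.1905] [-3.142e+00  0.000e+00  1.000e-03] F [-0.9  0.8  3.3] gap 19.4 g 25.0
9.3 [0.5517 0.0213 0.1885] [-3.142e+00  0.000e+00  1.000e-03] F [-1.1  0.9  3. ] gap 19.6 g 25.0
```

```bash
python3 -m creep '[[0,0,1,0,0,0,10],[0,0,2,0,0,0,10],[0,0,2,0,0,0,10]]' >/dev/null && python3 ok.py && python3 -m creep '[[0,0,1,0,0,0,10],[0,0,2,0,0,0,10],[0,0,2,0,0,0,10]]' >/dev/null && python3 ok.py && python3 -m creep '[[0,0,1,0,0,0,10],[0,0,2,0,0,0,10],[0,0,2,0,0,0,10]]' >/dev/null && python3 ok.py && python3 -m creep '[[0,0,1,0,0,0,10],[0,0,2,0,0,0,10],[0,0,2,0,0,0,10]]' >/dev/null && python3 ok.py && python3 -m creep '[[0,0,1,0,0,0,10],[0,0,2,0,0,0,10],[0,0,2,0,0,0,10]]' >/dev/null && python3 ok.py && python3 -m creep '[[0,0,1,0,0,0,10],[0,0,2,0,0,0,10],[0,0,2,0,0,0,10]]' >/dev/null && python3 ok.py && python3 -m creep '[[0,0,1,0,0,0,10],[0,0,2,0,0,0,10],[0,0,2,0,0,0,10]]' >/dev/null && python3 ok.py && python3 -m creep '[[0,0,1,0,0,0,10],[0,0,2,0,0,0,10],[0,0,2,0,0,0,10]]' >/dev/null && python3 ok.py
```

```text
9.68 [0.5517 0.0213 0.1865] [-3.142e+00  0.000e+00  1.000e-03] F [-1.5  0.5  2.5] gap 19.4 g 25.0
10.05 [0.5517 0.0213 0.1845] [-3.142e+00  0.000e+00  1.000e-03] F [-2.6  0.9  2.1] gap 19.6 g 25.0
10.43 [0.5517 0.0213 0.1825] [-3.142e+00  0.000e+00  1.000e-03] F [-1.4  0.3  2.6] gap 19.4 g 25.0
10.8 [0.5517 0.0213 0.1805] [-3.142e+00  0.000e+00  1.000e-03] F [-1.6  0.9  2.6] gap 19.3 g 25.0
11.18 [0.5517 0.0213 0.1785] [-3.142e+00  0.000e+00  1.000e-03] F [-1.3  1.5  2.3] gap 19.3 g 25.0
11.55 [0.5517 0.0213 0.1765] [-3.142e+00  0.000e+00  1.000e-03] F [-1.8  0.4  2.8] gap 19.7 g 25.0
11.93 [0.5517 0.0213 0.1745] [-3.142e+00  0.000e+00  1.000e-03] F [-1.   1.5  2.7] gap 19.5 g 25.0
12.3 [0.5517 0.0213 0.1725] [-3.142e+00  0.000e+00  1.000e-03] F [-1.4  0.5  3.6] gap 19.2 g 25.0
```

```bash
python3 -m creep '[[0,0,1,0,0,0,10],[0,0,2,0,0,0,10],[0,0,2,0,0,0,10]]' >/dev/null && python3 ok.py && python3 -m creep '[[0,0,1,0,0,0,10],[0,0,2,0,0,0,10],[0,0,2,0,0,0,10]]' >/dev/null && python3 ok.py && python3 -m creep '[[0,0,1,0,0,0,10],[0,0,2,0,0,0,10],[0,0,2,0,0,0,10]]' >/dev/null && python3 ok.py && python3 -m creep '[[0,0,1,0,0,0,10],[0,0,2,0,0,0,10],[0,0,2,0,0,0,10]]' >/dev/null && python3 ok.py && python3 -m creep '[[0,0,1,0,0,0,10],[0,0,2,0,0,0,10],[0,0,2,0,0,0,10]]' >/dev/null && python3 ok.py && python3 -m creep '[[0,0,1,0,0,0,10],[0,0,2,0,0,0,10],[0,0,2,0,0,0,10]]' >/dev/null && python3 ok.py && python3 -m creep '[[0,0,1,0,0,0,10],[0,0,2,0,0,0,10],[0,0,2,0,0,0,10]]' >/dev/null && python3 ok.py && python3 -m creep '[[0,0,1,0,0,0,10],[0,0,2,0,0,0,10],[0,0,2,0,0,0,10]]' >/dev/null && python3 ok.py
```

```text
12.68 [0.5517 0.0213 0.1705] [-3.142e+00  0.000e+00  1.000e-03] F [-1.1  2.1  3.5] gap 19.7 g 25.0
13.05 [0.5517 0.0213 0.1685] [-3.142e+00  0.000e+00  1.000e-03] F [-1.7  1.5  2.4] gap 19.2 g 25.0
13.43 [0.5517 0.0213 0.1665] [-3.142e+00  0.000e+00  1.000e-03] F [-1.4  1.6  2.9] gap 19.3 g 25.0
13.8 [0.5517 0.0213 0.1645] [3.142e+00 0.000e+00 1.000e-03] F [-2.3  1.6  2.7] gap 19.6 g 25.0
14.18 [0.5517 0.0213 0.1624] [-3.142e+00  0.000e+00  1.000e-03] F [-1.8  1.8  1.9] gap 19.5 g 25.0
14.55 [0.5517 0.0213 0.1605] [-3.142e+00  0.000e+00  1.000e-03] F [-1.4  2.   2.8] gap 19.4 g 25.0
14.93 [0.5517 0.0213 0.1585] [-3.142e+00  0.000e+00  1.000e-03] F [-1.3  2.6  2.7] gap 19.5 g 25.0
15.3 [0.5517 0.0213 0.1565] [-3.142e+00  0.000e+00  1.000e-03] F [-0.3  2.6  2.2] gap 19.4 g 25.0
```

Run:
```python
from h import *
a=optics.snapshot('scene')
cv2.imwrite('pics/c5.png',cv2.resize(a[160:235,220:300],(640,600),interpolation=cv2.INTER_CUBIC))
```

```text
(no output)
```

View pics/c5.png

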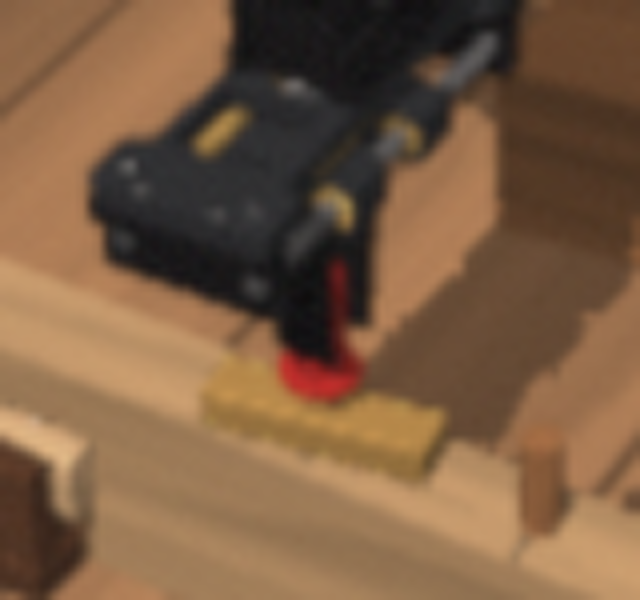

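The flange is close above the stock, which is flat on the stile, with the flange's lower edge near (260,209). The rod has slid to about 57 mm. I continue in finer steps.

```bash
python3 -m creep '[[0,0,0.5,0,0,0,10],[0,0,1,0,0,0,10],[0,0,1,0,0,0,10]]' >/dev/null && python3 ok.py && python3 -m creep '[[0,0,0.5,0,0,0,10],[0,0,1,0,0,0,10],[0,0,1,0,0,0,10]]' >/dev/null && python3 ok.py && python3 -m creep '[[0,0,0.5,0,0,0,10],[0,0,1,0,0,0,10],[0,0,1,0,0,0,10]]' >/dev/null && python3 ok.py && python3 -m creep '[[0,0,0.5,0,0,0,10],[0,0,1,0,0,0,10],[0,0,1,0,0,0,10]]' >/dev/null && python3 ok.py && python3 -m creep '[[0,0,0.5,0,0,0,10],[0,0,1,0,0,0,10],[0,0,1,0,0,0,10]]' >/dev/null && python3 ok.py && python3 -m creep '[[0,0,0.5,0,0,0,10],[0,0,1,0,0,0,10],[0,0,1,0,0,0,10]]' >/dev/null && python3 ok.py
```

```text
15.72 [0.5517 0.0213 0.1556] [-3.142e+00  0.000e+00  1.000e-03] F [-1.5  1.1  3. ] gap 19.4 g 25.0
16.1 [0.5517 0.0213 0.1547] [ 3.142e+00 -0.000e+00  1.000e-03] F [-1.9  2.   3. ] gap 19.6 g 25.0
16.48 [0.552  0.0212 0.1546] [ 3.141e+00 -1.000e-03  1.000e-03] F [-3.3  1.6  6.7] gap 19.9 g 25.0
16.85 [0.5524 0.0212 0.1545] [ 3.141e+00 -2.000e-03  1.000e-03] F [-3.6  1.3  8.9] gap 19.4 g 25.0
```

Bottom found at TCP z 0.1547, with a clear force rise from 3 to 9 N. Now I read the depth and lift.

```bash
python3 -m creep '[[0,0,0,0,0,0,10],[0,0,-10,0,0,0,10],[0,0,-30,0,0,0,10],[0,0,-60,0,0,0,10],[0,0,-100,0,0,0,10],[0,0,-120,0,0,0,10],[0,0,-120,0,0,0,10],[0,0,-120,0,0,0,10]]'
python3 - <<'E'
from h import *
st();go([.5465,.299,.28],0)
# depth read: flange bottom (pic c5), at TCP .1565
for z in(.105,.125,.13,.135,.14,.145): print(z,proj('scene',np.array([.5517,.0215,z])).round(1))
a=optics.snapshot('scene');cv2.imwrite('pics/c6.png',cv2.resize(a[135:235,220:310],(540,600),interpolation=cv2.INTER_CUBIC))
E
```

```text
clock: 17.85
tcp_pos: [0.5509, 0.0213, 0.2708]
ee_rot: [-3.142, 0.003, 0.001]
wrist_force: [0.0, 0.3, -2.6]
finger_gap: 0.0195
gripper_force: 25.0
17.85 [0.5509 0.0213 0.2708] [-3.142e+00  3.000e-03  1.000e-03] F [ 0.   0.3 -2.6] gap 19.5 g 25.0
row [  -4.2 -277.7   -9.2] [-0.   0.2  0. ]
0.105 [260.7 212.2]
0.125 [260.5 207.1]
0.13 [260.5 205.8]
0.135 [260.4 204.5]
0.14 [260.4 203.2]
0.145 [260.3 201.8]
```

View pics/c6.png

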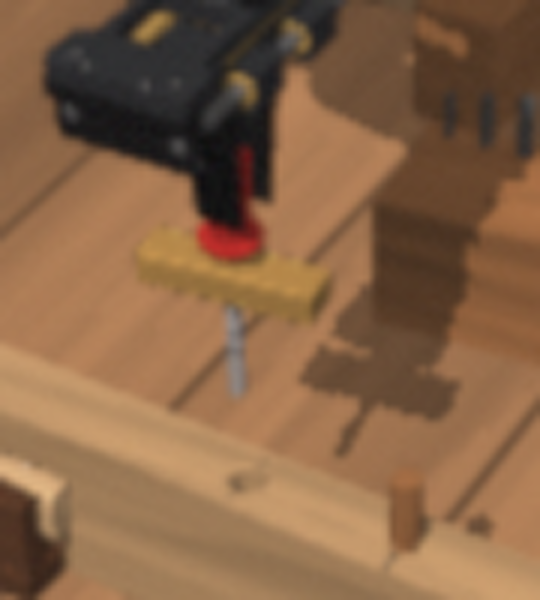

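The gauge hangs free at about (232,255 in crop), with the tip at px (259.5,201), so tip z is about 0.147. That puts the depth at about 60–62 mm, and dowel100 will leave about 38–40 mm out. The gauge goes back.

```bash
python3 -m creep '[[0,-40,-9,0,0,0,10],[-1,-90,-9,0,0,0,10],[-2,-140,-9,0,0,0,10],[-3,-190,-9,0,0,0,10],[-4,-240,-9,0,0,0,10],[-4.2,-270,-9,0,0,0,10],[-4.2,-277.7,-9,0,0,0,10],[-4.2,-277.7,-9,0,0,0,10],[-4.2,-277.7,-9,0,0,0,10]]'
python3 - <<'E'
from h import *
st();go([.5465,.299,.23],0)
E
```

```text
clock: 19.02
tcp_pos: [0.5474, 0.2978, 0.2812]
ee_rot: [3.141, 0.001, -0.0]
wrist_force: [0.5, 0.0, -3.2]
finger_gap: 0.0197
gripper_force: 25.0
19.02 [0.5474 0.2978 0.2812] [ 3.141e+00  1.000e-03 -0.000e+00] F [ 0.5  0.  -3.2] gap 19.7 g 25.0
row [-0.8 -1.2 51.2] [ 0.  0. -0.]
```

```bash
python3 -m creep '[[-0.6,-0.8,30,0,0,0,10],[-0.6,-0.8,55,0,0,0,10],[-0.6,-0.8,65,0,0,0,10],[-0.6,-0.8,65,0,0,0,10],[-0.6,-0.8,65,0,0,0,10]]' && python3 ok.py && python3 -m creep '[[0,0,3,0,0,0,10],[0,0,6,0,0,0,10],[0,0,6,0,0,0,10]]'  >/dev/null && python3 ok.py && python3 -m creep '[[0,0,3,0,0,0,10],[0,0,6,0,0,0,10],[0,0,6,0,0,0,10]]'  >/dev/null && python3 ok.py && python3 -m creep '[[0,0,3,0,0,0,10],[0,0,6,0,0,0,10],[0,0,6,0,0,0,10]]'  >/dev/null && python3 ok.py
```

```text
clock: 19.65
tcp_pos: [0.5475, 0.2998, 0.2183]
ee_rot: [-3.141, -0.002, 0.0]
wrist_force: [-0.1, -0.1, -2.0]
finger_gap: 0.0193
gripper_force: 25.0
19.65 [0.5475 0.2998 0.2183] [-3.141e+00 -2.000e-03  0.000e+00] F [-0.1 -0.1 -2. ] gap 19.3 g 25.0
20.02 [0.5465 0.2998 0.2103] [3.141e+00 1.000e-03 1.000e-03] F [ 0.  -0.5 -2.1] gap 19.5 g 25.0
20.4 [0.5464 0.2997 0.2041] [3.141e+00 1.000e-03 1.000e-03] F [-1.2  0.1 -1.9] gap 19.5 g 25.0
20.77 [0.5465 0.2997 0.1982] [3.141e+00 1.000e-03 1.000e-03] F [ 0.9  0.2 -1.8] gap 20.0 g 25.0
```

In the hole. Down until the stock seats, at about TCP z 0.145.

```bash
python3 -m creep '[[0,0,10,0,0,0,10],[0,0,20,0,0,0,10],[0,0,30,0,0,0,10],[0,0,40,0,0,0,10],[0,0,46,0,0,0,10],[0,0,48,0,0,0,10],[0,0,48,0,0,0,10]]' >/dev/null && python3 ok.py && python3 -m creep '[[0,0,2,0,0,0,10],[0,0,4,0,0,0,10],[0,0,4,0,0,0,10]]'  >/dev/null && python3 ok.py &&  python3 -m creep '[[0,0,1,0,0,0,10],[0,0,2,0,0,0,10],[0,0,2,0,0,0,10]]'  >/dev/null && python3 ok.py && python3 -m creep '[[0,0,1,0,0,0,10],[0,0,2,0,0,0,10],[0,0,2,0,0,0,10]]'  >/dev/null && python3 ok.py
```

```text
21.65 [0.5468 0.2998 0.1508] [-3.141e+00 -0.000e+00  1.000e-03] F [-0.2  0.4 -1.3] gap 19.6 g 25.0
22.02 [0.5466 0.2997 0.1465] [3.141e+00 0.000e+00 1.000e-03] F [-0.3  0.3 -2.6] gap 19.2 g 25.0
22.4 [0.5467 0.2998 0.1446] [3.142e+00 0.000e+00 1.000e-03] F [-0.2  0.2 -2.2] gap 19.8 g 25.0
22.77 [0.5468 0.2999 0.1433] [-3.141e+00 -0.000e+00  1.000e-03] F [-3.  -1.   2.6] gap 19.6 g 25.0
```

```bash
python3 -m creep '[[0,0,0,0,0,0,60],[0,0,0,0,0,0,60],[0,0,0,0,0,0,60],[0,0,-40,0,0,0,60],[0,0,-100,0,0,0,60],[0,0,-160,0,0,0,60],[0,0,-160,0,0,0,60]]'
python3 - <<'E'
from h import *
st();go([.5325,-.2936,.30],-.375)
for p in((480.5,0),):pass
print(onz('top',(401,219),.1),onz('top',(401,233),.1),onz('top',(379,225.4),.12))
for a,b in(((163.5+.3,305),(401,233)),((183,311),(401,219))): print(two(a,b))
E
```

```text
clock: 23.65
tcp_pos: [0.5493, 0.3009, 0.3107]
ee_rot: [-3.136, -0.012, 0.001]
wrist_force: [0.1, -0.6, -0.2]
finger_gap: 0.0596
gripper_force: 0.0
23.65 [0.5493 0.3009 0.3107] [-3.136e+00 -1.200e-02  1.000e-03] F [ 0.1 -0.6 -0.2] gap 59.6 g 0.0
row [-17.4 594.6   7.3] [-0.4 -0.6 21.5]
[ 0.5631511  -0.37376768  0.1       ] [ 0.5138325  -0.37465513  0.1       ] [ 0.532205   -0.29375469  0.12      ]
(array([ 0.51485109, -0.37483899,  0.09666714]), np.float64(0.0013339821239139623))
(array([ 0.56605557, -0.37028073,  0.10049572]), np.float64(0.009050205840413007))
```

```bash
python3 -m creep '[[-2,50,0,0,0,0,50],[-4,108,0,0,0,0,50],[-6,168,0,0,0,0,50],[-8,228,0,0,0,0,50],[-10,288,0,0,0,5,50],[-12,348,0,0,0,10,50],[-14,408,0,0,0,15,50],[-15,468,0,0,0,21.5,50],[-16,528,0,0,0,21.5,50],[-17.4,585,0,0,0,21.5,50],[-17.4,594.6,0,0,0,21.5,50],[-17.4,594.6,0,0,0,21.5,50]]'
python3 - <<'E'
from h import *
st();go([.5325,-.2936,.16],-.375);go([.5325,-.2936,.103],-.375)
E
```

```text
clock: 25.15
tcp_pos: [0.5294, -0.2949, 0.3013]
ee_rot: [-3.141, 0.002, -0.376]
wrist_force: [0.5, 0.8, -0.2]
finger_gap: 0.0497
gripper_force: 0.0
25.15 [ 0.5294 -0.2949  0.3013] [-3.141e+00  2.000e-03 -3.760e-01] F [ 0.5  0.8 -0.2] gap 49.7 g 0.0
row [  2.7  -2.2 141.3] [-0.1  0.1 -0. ]
row [  2.8  -2.1 198.3] [-0.1  0.1 -0. ]
```

```bash
python3 -m creep '[[2,-1.5,60,0,0,0,50],[2.5,-1.5,120,0,0,0,50],[2.5,-1.5,160,0,0,0,50],[2.5,-1.5,190,0,0,0,50],[2.5,-1.5,198,0,0,0,50],[2.5,-1.5,198,0,0,0,50],[2.5,-1.5,198,0,0,0,8],[2.5,-1.5,198,0,0,0,8],[2.5,-1.5,198,0,0,0,8],[2.5,-1.5,198,0,0,0,8],[2.5,-1.5,198,0,0,0,8]]' 15; python3 -m creep '[[0,0,-10,0,0,0,8],[0,0,-40,0,0,0,8],[0,0,-90,0,0,0,8],[0,0,-140,0,0,0,8],[0,0,-150,0,0,0,8],[0,0,-150,0,0,0,8]]'
python3 - <<'E'
from h import *
go([.5512,.0218,.26],0)
E
```

```text
clock: 26.52
tcp_pos: [0.5328, -0.2945, 0.1051]
ee_rot: [3.142, -0.001, -0.375]
wrist_force: [-0.5, 0.1, 1.9]
finger_gap: 0.0156
gripper_force: 15.0
clock: 27.28
tcp_pos: [0.5327, -0.2945, 0.2553]
ee_rot: [3.141, -0.001, -0.375]
wrist_force: [0.2, -0.7, -0.4]
finger_gap: 0.0154
gripper_force: 15.0
row [ -98.5 -301.1   -4.9] [  0.   -0.1 -21.5]
```

```bash
python3 -m creep '[[-10,-40,0,0,0,0,8],[-30,-90,0,0,0,-6,8],[-50,-150,0,0,0,-14,8],[-70,-210,0,0,0,-21.5,8],[-88,-265,0,0,0,-21.5,8],[-97,-295,0,0,0,-21.5,8],[-98.5,-301,0,0,0,-21.5,8],[-98.5,-301,0,0,0,-21.5,8],[-98.5,-301,0,0,0,-21.5,8]]'
python3 - <<'E'
from h import *
st();go([.5515,.0215,.19],0)
a=optics.snapshot('scene');cv2.imwrite('pics/c7.png',cv2.resize(a[135:235,220:310],(540,600),interpolation=cv2.INTER_CUBIC))
X=telemetry.get_obs()['tcp_pos']
for dz in(.02,.04,.06,.085): print(dz,proj('scene',X-[0,0,dz]).round(1))
E
```

```text
clock: 28.4
tcp_pos: [0.5508, 0.0207, 0.2539]
ee_rot: [3.141, 0.001, -0.001]
wrist_force: [-1.0, 0.6, 0.4]
finger_gap: 0.0156
gripper_force: 15.0
28.4 [0.5508 0.0207 0.2539] [ 3.141e+00  1.000e-03 -1.000e-03] F [-1.   0.6  0.4] gap 15.6 g 15.0
row [ 0.8 -0.9 63.9] [ 0.   0.1 -0. ]
0.02 [258.9 177.1]
0.04 [259.1 182.9]
0.06 [259.4 188.5]
0.085 [259.6 195.4]
```

View pics/c7.png

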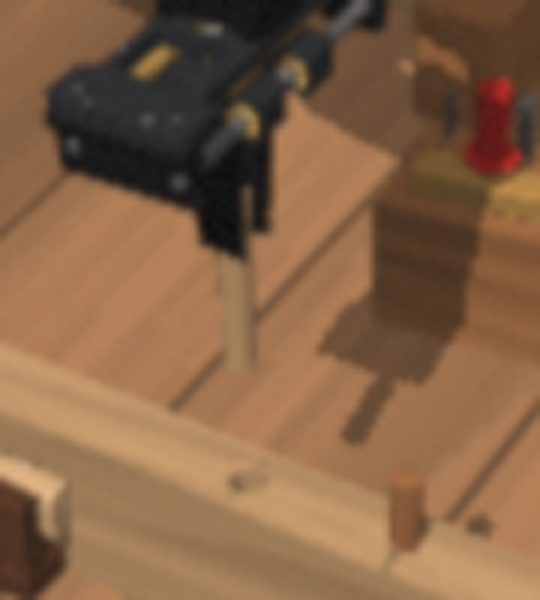

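```bash
python3 -m creep '[[0.3,-0.8,30,0,0,0,8],[0.3,-0.8,60,0,0,0,8],[0.3,-0.8,69,0,0,0,8],[0.3,-0.8,69,0,0,0,8],[0.3,-0.8,69,0,0,0,8]]' >/dev/null && python3 ok.py && python3 -m creep '[[0,0,2,0,0,0,8],[0,0,4,0,0,0,8],[0,0,4,0,0,0,8]]' >/dev/null && python3 ok.py && python3 -m creep '[[0,0,1,0,0,0,8],[0,0,2,0,0,0,8],[0,0,2,0,0,0,8]]' >/dev/null && python3 ok.py && python3 -m creep '[[0,0,1,0,0,0,8],[0,0,2,0,0,0,8],[0,0,2,0,0,0,8]]' >/dev/null && python3 ok.py && python3 -m creep '[[0,0,1,0,0,0,8],[0,0,2,0,0,0,8],[0,0,2,0,0,0,8]]' >/dev/null && python3 ok.py
```

```text
29.07 [0.5523 0.0223 0.1873] [ 3.141e+00 -3.000e-03  0.000e+00] F [-0.2 -0.2  0.7] gap 15.9 g 15.0
29.45 [0.5513 0.0227 0.1816] [3.142e+00 0.000e+00 1.000e-03] F [-0.1 -0.2 -0.6] gap 15.6 g 15.0
29.82 [0.5513 0.0226 0.1795] [-3.142e+00  0.000e+00  1.000e-03] F [-1.  -0.2  0.3] gap 15.6 g 15.0
30.2 [0.5513 0.0226 0.1775] [3.142e+00 0.000e+00 1.000e-03] F [-0.5 -0.  -0. ] gap 15.8 g 15.0
30.57 [0.5512 0.0226 0.1755] [-3.142e+00  0.000e+00  1.000e-03] F [ 0.3 -0.6 -0.1] gap 15.5 g 15.0
```

```bash
python3 -m creep '[[0,0,1,0,0,0,8],[0,0,2,0,0,0,8],[0,0,2,0,0,0,8]]' >/dev/null && python3 ok.py && python3 -m creep '[[0,0,1,0,0,0,8],[0,0,2,0,0,0,8],[0,0,2,0,0,0,8]]' >/dev/null && python3 ok.py && python3 -m creep '[[0,0,1,0,0,0,8],[0,0,2,0,0,0,8],[0,0,2,0,0,0,8]]' >/dev/null && python3 ok.py && python3 -m creep '[[0,0,2,0,0,0,8],[0,0,4,0,0,0,8],[0,0,4,0,0,0,8]]' >/dev/null && python3 ok.py
```

```text
30.95 [0.5513 0.0227 0.1735] [-3.142e+00  0.000e+00  1.000e-03] F [ 0.4 -0.4  0.3] gap 15.6 g 15.0
31.32 [0.5513 0.0226 0.1715] [-3.142e+00  0.000e+00  1.000e-03] F [-0.3  0.2  0.2] gap 15.5 g 15.0
31.7 [0.5513 0.0226 0.1695] [-3.142e+00  0.000e+00  1.000e-03] F [ 0.2 -0.3  0.1] gap 15.2 g 15.0
32.08 [0.5512 0.0226 0.1653] [-3.142e+00  1.000e-03  1.000e-03] F [ 0.7  0.7 -0.5] gap 15.8 g 15.0
```

```bash
python3 -m creep '[[0,0,4,0,0,0,8],[0,0,10,0,0,0,8],[0,0,15,0,0,0,8],[0,0,15,0,0,0,8]]' >/dev/null && python3 ok.py && python3 -m creep '[[0,0,4,0,0,0,8],[0,0,10,0,0,0,8],[0,0,15,0,0,0,8],[0,0,15,0,0,0,8]]' >/dev/null && python3 ok.py && python3 -m creep '[[0,0,4,0,0,0,8],[0,0,8,0,0,0,8],[0,0,8,0,0,0,8]]' >/dev/null && python3 ok.py && python3 -m creep '[[0,0,1,0,0,0,8],[0,0,2,0,0,0,8],[0,0,2,0,0,0,8]]' >/dev/null && python3 ok.py && python3 -m creep '[[0,0,1,0,0,0,8],[0,0,2,0,0,0,8],[0,0,2,0,0,0,8]]' >/dev/null && python3 ok.py && python3 -m creep '[[0,0,1,0,0,0,8],[0,0,2,0,0,0,8],[0,0,2,0,0,0,8]]' >/dev/null && python3 ok.py && python3 -m creep '[[0,0,1,0,0,0,8],[0,0,2,0,0,0,8],[0,0,2,0,0,0,8]]' >/dev/null && python3 ok.py && python3 -m creep '[[0,0,1,0,0,0,8],[0,0,2,0,0,0,8],[0,0,2,0,0,0,8]]' >/dev/null && python3 ok.py
```

```text
32.58 [0.5508 0.0226 0.1498] [-3.141e+00  1.000e-03  1.000e-03] F [-0.4  0.1  0.2] gap 15.6 g 15.0
33.08 [0.5509 0.0227 0.1349] [-3.142e+00  1.000e-03  1.000e-03] F [ 0.1  0.5 -0.8] gap 15.5 g 15.0
33.45 [0.551  0.0226 0.1271] [-3.142e+00  1.000e-03  1.000e-03] F [-0.5  0.2 -0.1] gap 16.0 g 15.0
33.83 [0.5513 0.0226 0.1256] [-3.142e+00  0.000e+00  1.000e-03] F [ 0.8  0.5 -0.8] gap 15.7 g 15.0
34.2 [0.5513 0.0226 0.1235] [-3.142e+00  0.000e+00  1.000e-03] F [-0.2  0.1 -0.5] gap 15.3 g 15.0
34.58 [0.5513 0.0226 0.1215] [3.142e+00 0.000e+00 1.000e-03] F [-0.   0.8 -1.2] gap 15.8 g 15.0
34.95 [0.5513 0.0226 0.1195] [3.142e+00 0.000e+00 1.000e-03] F [-0.2  0.3 -0.2] gap 15.5 g 15.0
35.33 [0.5517 0.0226 0.1183] [-3.142e+00 -1.000e-03  1.000e-03] F [-0.8 -0.4  2.5] gap 15.7 g 15.0
```

```bash
python3 -m creep '[[0,0,1,0,0,0,8],[0,0,1,0,0,0,8]]' >/dev/null; python3 ok.py; python3 -m creep '[[0,0,0,0,0,0,40],[0,0,0,0,0,0,40],[0,0,0,0,0,0,40],[0,0,-30,0,0,0,40],[0,0,-90,0,0,0,40],[0,0,-150,0,0,0,40],[0,50,-150,0,0,0,40],[0,100,-150,0,0,0,40],[0,160,-150,0,0,0,40],[0,160,-150,0,0,0,40],[0,160,-150,0,0,0,40]]'
python3 - <<'E'
from h import *
a=optics.snapshot('scene');cv2.imwrite('pics/c8.png',cv2.resize(a[120:320,140:400],(780,600),interpolation=cv2.INTER_CUBIC))
for z in(.095,.13,.135): print(proj('scene',np.array([.551,.0222,z])).round(1))
E
```

```text
35.58 [0.5522 0.0226 0.1182] [ 3.142e+00 -2.000e-03  1.000e-03] F [-1.3  0.   7.2] gap 15.8 g 15.0
clock: 36.95
tcp_pos: [0.5513, -0.1372, 0.2662]
ee_rot: [-3.141, 0.001, 0.0]
wrist_force: [0.6, -0.1, -0.2]
finger_gap: 0.04
gripper_force: 0.0
[260.7 214.6]
[260.4 205.6]
[260.3 204.3]
```

View pics/c8.png

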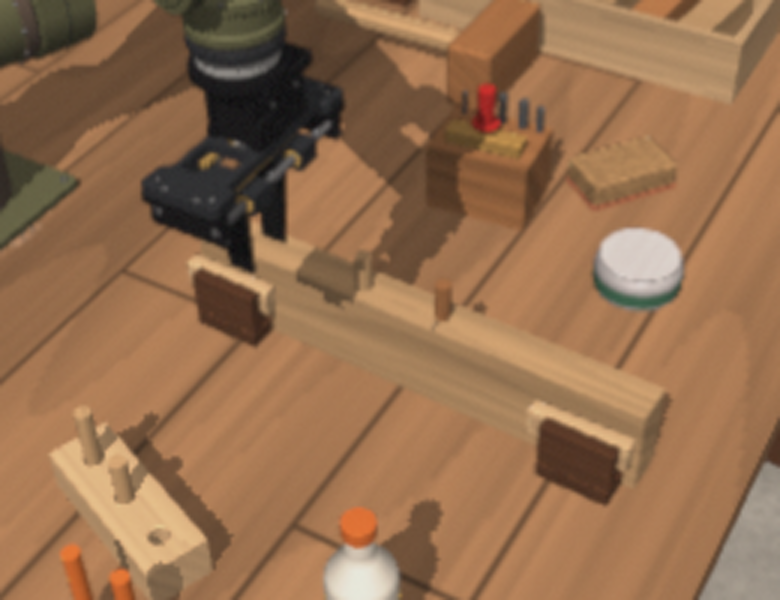

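The dowel stands upright in the bore at (368,268), about as tall as the glued one. The gauge is seated upright on the block at (487,125), the other two dowels are still in the rack, and the arm is clear. Handing in.

```bash
python3 -c "
from cell import env
print(env.hand_in())"
```

```text
the job is handed in; nothing more can be done
None
```

The job is handed in (no verdict was returned): the bore gauged at about 61 mm, dowel100 is fully home with about 39 mm standing out, and the gauge is back upright in its hole in the drill block.

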